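# Rake the bar sticks into rows

### The job

Three square dark wooden bar sticks lie scattered at odd angles on the counter. Pick up the small wooden rake by its upright grip and comb the sticks together with it until they lie flat, parallel and side by side in one close bundle, touching them only with the rake. Then stand the rake on its tines on the counter, a hand's breadth clear of the sticks, and let go.

Things in the scene. Friction and masses are not known exactly. Their poses are not given: they have to be found in the camera images.
- rake_grip (a point): centre of the upright wooden grip (20 mm in x, 46 in y, 64 tall) of a loose 0.25 kg rake standing on its tines, 75 mm above their tips; z up. The wooden head is 44 mm in x, 200 in y, 22 to 36 mm above the tips. Two rows of 6 mm steel tines along y at x = -16 and 16 mm, 10 mm gaps. Both sides alike: rakes towards +x or -x.
- stick_near: square dark wooden bar stick, 120 mm long and 10 x 10 mm thick, two thin brass rings, lying flat and loose on the counter; one of three alike. Origin at its centre (5 mm above the counter), x along its length. At the start the one nearest the robot, turned 15 to 35 degrees from the middle one.
- stick_mid: square dark wooden bar stick, 120 mm long and 10 x 10 mm thick, two thin brass rings, lying flat and loose on the counter; one of three alike. Origin at its centre (5 mm above the counter), x along its length. At the start the middle one, lying roughly left to right before the robot, about 55 mm from each of the others.
- stick_far: square dark wooden bar stick, 120 mm long and 10 x 10 mm thick, two thin brass rings, lying flat and loose on the counter; one of three alike. Origin at its centre (5 mm above the counter), x along its length. At the start the one farthest from the robot, turned 15 to 35 degrees from the middle one, the other way than the near one.
Not all that is in view belongs to the job. Several things look just like the part that bears rake_grip: the one meant starts farthest from the robot's base.

How it is judged:
By the outcome, as a careful person would: the job done as asked, in the order asked, and still so for the second after the job is handed in, with the robot touching nothing.
It also fails if it takes over 45 s, if anything falls off the work surface, if the arm or the gripper's body presses on something with over 40 N, if the wrist force passes 120 N, or if a joint passes its speed limit or range.

### The arm

A 6-joint arm with a two-finger parallel gripper is mounted at the origin on the work surface; the furniture and walls round the work are solid. World frame = base frame: x ahead of the robot, y to its left, z up, the work surface at z = 0. Lengths are in m, angles in rad, forces in N, time in s.
With the tool pointing down it reaches from about 0.3 to 0.875 m from the base axis. Payload 6.4 kg.
Tool frame: the origin (TCP) lies between the finger pads; the fingertips stand 19 mm ahead of it and the grasp point (between the pads) is the TCP (ctrl.tips_ahead is the z of the fingertips in the tool frame, in m); z points along the fingers, y is the line along which they close (so a half turn about z gives the same grasp; the last joint's range is limited). The gripper opens to 85 mm and grips with 20 to 120 N. Pads are 22 mm wide; open, the fingers measure 114 mm over their backs; the gripper's body (76 mm by 85 mm) begins 54 mm behind the grasp point. The pads swing forward as they close: fully open they stand 13 mm farther back than shut.
Start: joints at [1.104, 0.181, 1.607, -0, 1.354, -0.206], TCP at [0.148, 0.556, 0.23] pointing down, gripper open.
Joint ranges: [-2.99, 2.99], [-0.89, 2.07], [0.3, 2.58], [-1.14, 4.28], [0, 2.63], [-3.12, 3.12]. Speed limits (rad/s): [2.57, 2.57, 3.01, 3.14, 3.14, 3.14].

### API

Orientations are given as a unit quaternion [w, x, y, z].
In Python, from bench import readout, vision, ctrl gives the robot as it stands.
- The arm moves only by the tool play_rows, never from a script. Its arguments are lists of equal length, an entry for each row: "xyz": the shift along the tool's x, y, z in mm, a list of three; "rot": the turn, a rotation vector about the tool's x, y, z in rad, a list of three; "grip": the opening, from 0 (shut) to 1 (fully open). In form: {"xyz": [[x, y, z], ...], "rot": [[rx, ry, rz], ...], "grip": [grip, ...]}. A call has exactly 10 rows; each row is the pose to reach, as a shift and turn from the pose commanded when the call began, along the tool's axes at that moment; what a row does not reach only later rows make up. A row lasts 1/8 s, in which the tool goes at most 62.5 mm and 10.7 degrees, less where a joint would pass 70% of its speed; a pose out of reach is approached as far as the arm can. A call with a gripper value outside its range is refused whole. The fingers move at their own pace and stop on an object; the grip force is fixed at half the most. Time passes only in rows, so rows that repeat a pose let the fingers close, or fill a call up. It gives the time, the measured TCP pose, the force, the opening and the grip force at its end, in the units of the state.
- readout.get_obs(): the state, without advancing time (a new reading comes with each control period).
- vision.camera(name): name is "scene" or "top" or "wrist"; returns a dict with "color" (400x640x3 uint8, red, green, blue), "depth" (400x640 float32, m along the optical axis (not along the pixel's ray), 0 where there is no reading), "camera_matrix" (3x3 intrinsics, pixels), "k1" (the pictures are not rectified: a ray, as slopes to the right and down, at radius r is drawn at 1 + k1 r^2 times it, then the intrinsics apply), "extrinsics" (4x4, takes a point from camera to world coordinates); the wrist camera has in their place "hand_eye" (4x4, takes a point from camera to tool coordinates, whose origin is the TCP and whose axes are the flange's). Camera axes: x right, y down, z forward; pixel columns grow to the right and rows downward; lengths in m; the calibration is good to about 2 mm. A picture is of the moment at which its call begins: read the wrist's pose just before it.
- ctrl.hand_in(): hands the job in; it is judged then, once.
The state is a dict: "time_s": time; "q": joint angles; "dq": joint speeds; "joint_efforts": joint torques, N m; "eef_pos": TCP position; "eef_rot": TCP orientation; "wrist_force": force on the tool from outside, world axes, zero at the start; "torque": the same for the moment, N m; "opening": opening from 0.0 (shut) to 1.0 (fully open); "grasp_force": force on a finger pad.
Only numpy, scipy, OpenCV 4.12 (cv2) and the standard library are available. Lean on these libraries where they do the work, as an engineer would, in place of code of your own. Each camera call takes 0.05 s, during which the arm holds its last target. There are 200 camera calls.

## Working session

There is one attempt and no reset: what is moved stays moved. The work goes in short steps, Python scripts to look and compute and a tool call to move; the robot and the scene stay as the last step left them, time stands still between calls to the robot, and variables do not carry over. Pictures are saved under pics/ and viewed, at most 10 in all, crops included, and the job is handed in when it is done.

Besides the shell and the picture viewer there is one more tool, called after "Emit:" as name(argument=value, ...), one argument or row to a line, values as JSON. play_rows: Moves the arm, as the interface text tells. Its arguments: {"type":"object","properties":{"xyz":{"type":"array","items":{"type":"array","items":{"type":"number"}}},"rot":{"type":"array","items":{"type":"array","items":{"type":"number"}}},"grip":{"type":"array","items":{"type":"number"}}},"required":["xyz","rot","grip"]}

```bash
mkdir -p pics; cat > h.py <<'E'
import numpy as np, cv2
from bench import readout, vision, ctrl
from scipy.spatial.transform import Rotation as R
def pose():
    o=readout.get_obs(); q=o['eef_rot']; T=np.eye(4)
    T[:3,:3]=R.from_quat([q[1],q[2],q[3],q[0]]).as_matrix(); T[:3,3]=o['eef_pos']; return T
def snap(n,f=None):
    T=pose(); c=vision.camera(n)
    c['T']=T@np.array(c['hand_eye']) if n=='wrist' else np.array(c['extrinsics'])
    if f: cv2.imwrite('pics/'+f,c['color'][:,:,::-1])
    return c
def ray(c,uv):
    K=np.array(c['camera_matrix']); d=(np.array(uv,float).reshape(-1,2)-K[:2,2])/[K[0,0],K[1,1]]
    s=d.copy()
    for _ in range(20): s=d/(1+c['k1']*(s**2).sum(1,keepdims=True))
    return c['T'][:3,3], np.c_[s,np.ones(len(s))]@c['T'][:3,:3].T
def plane(c,uv,z):
    o,d=ray(c,uv); return o+d*((z-o[2])/d[:,2:])
def cloud(c):
    D=c['depth']; v,u=np.mgrid[:D.shape[0],:D.shape[1]]
    o,d=ray(c,np.c_[u.ravel(),v.ravel()]); return (o+d*D.reshape(-1,1)).reshape(*D.shape,3)
E
python3 - <<'E'
from h import *
a=snap('scene','s0.png')['color'];b=snap('top','t0.png')['color']
o=readout.get_obs();print(o['eef_pos'],o['eef_rot'],o['opening'],ctrl.tips_ahead)
E
```

```text
[0.1480065  0.55510885 0.22907767] [-2.67409883e-04  1.30016126e-01  9.91511559e-01 -7.51067418e-04] 0.9978079778801016 0.019
```

View pics/t0.png

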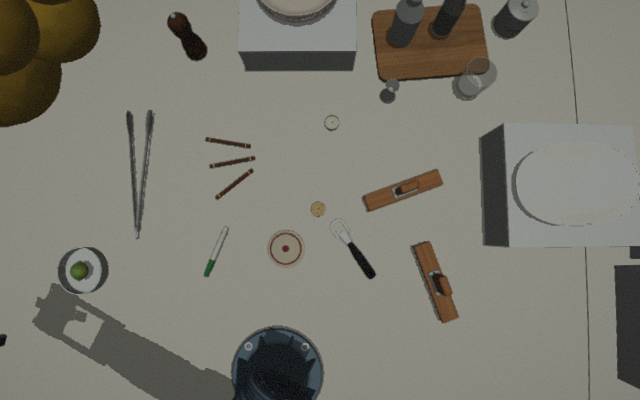

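View pics/s0.png

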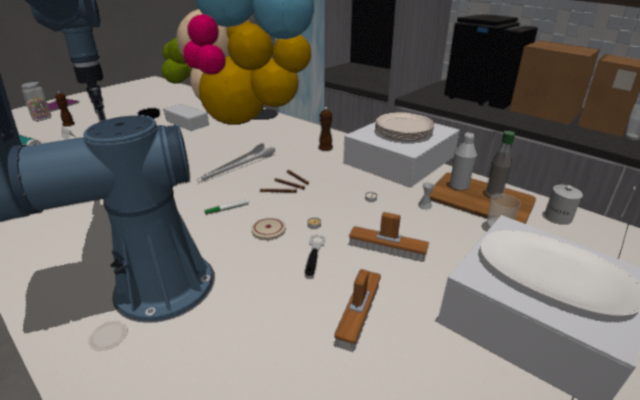

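The top view shows two rakes that look alike, one at about (402,188) and the other at (436,282). The base is at (277,368), so the one at (402,188) is farther and is the one meant. The sticks are at (228,142), (232,162) and (235,184). Next I measure them and confirm the choice in a crop.

```bash
cat > a.py <<'E'
from h import *
t=snap('top'); s=snap('scene')
img=t['color'].astype(int)
P=cloud(t)
print('cam',t['T'][:3,3], 'table z', np.median(P[200:260,120:200,2]))
r,g,b=img[...,0],img[...,1],img[...,2]
m=((r-b>35)).astype(np.uint8); m[:, :110]=0
n,l,st,ce=cv2.connectedComponentsWithStats(m)
for i in range(1,n):
    if st[i,4]<40: continue
    ys,xs=np.where(l==i); (c,wh,a)=cv2.minAreaRect(np.c_[xs,ys].astype(np.float32))
    z=np.percentile(P[ys,xs,2],[50,98])
    print(ce[i].round(1),st[i,4],np.round(wh,1),round(a,1),'z',z.round(3),'plane5',plane(t,ce[i],.01)[0].round(3),'hd',plane(t,ce[i],.036)[0].round(3))
# grip tops
for nm,(u0,u1,v0,v1) in dict(A=(355,450,160,220),B=(405,465,235,330)).items():
    for c,box in ((t,(u0,u1,v0,v1)),):
        Q=P[v0:v1,u0:u1].reshape(-1,3)
        for lo,hi in((.027,.045),(.06,.2)):
            q=Q[(Q[:,2]>lo)&(Q[:,2]<hi)]
            if len(q)<5: continue
            rc=cv2.minAreaRect(q[:,:2].astype(np.float32)); print(nm,lo,len(q),np.round(rc[0],4),np.round(rc[1],3),round(rc[2],1),q[:,2].max().round(4))
Ps=cloud(s); Q=Ps[195:350,320:440].reshape(-1,3)
for lo,hi in((.027,.045),(.06,.2)):
    q=Q[(Q[:,2]>lo)&(Q[:,2]<hi)]; 
    for nm,cx in (('A',None),):
        for k in (q[q[:,0]>.37],q[q[:,0]<.37]):
            if len(k)>5:
                rc=cv2.minAreaRect(k[:,:2].astype(np.float32)); print('scene',lo,len(k),np.round(rc[0],4),np.round(rc[1],3),round(rc[2],1),k[:,2].max().round(4))
cr=t['color'][150:330,350:470,::-1]; cr2=s['color'][190:350,320:450,::-1]
cv2.imwrite('pics/c1.png',np.hstack([cv2.resize(cr,(360,540)),cv2.resize(cr2,(438,540))]))
E
python3 a.py
```

```text
cam [ 0.3491004  -0.11323771  0.93895081] table z 0.0009167415417422053
[429.6  46.2] 5309 [ 70.1 111.7] 85.0 z [0.017 0.021] plane5 [ 0.847 -0.398  0.01 ] hd [ 0.833 -0.39   0.036]
[403.2 189.4] 1114 [16.5 78.6] 70.0 z [0.037 0.108] plane5 [ 0.46  -0.318  0.01 ] hd [ 0.457 -0.312  0.036]
[317.5 208.5] 147 [12.7 12.7] 45.0 z [0.012 0.016] plane5 [ 0.41 -0.1   0.01] hd [ 0.408 -0.1    0.036]
[436.3 281.8] 1170 [81.5 19.7] 69.0 z [0.037 0.108] plane5 [ 0.227 -0.398  0.01 ] hd [ 0.23  -0.39   0.036]
A 0.027 1142 [ 0.4577 -0.3127] [0.044 0.199] 20.5 0.0449
A 0.06 208 [ 0.4573 -0.3113] [0.02  0.046] 19.8 0.1117
B 0.027 1265 [ 0.2303 -0.3901] [0.202 0.046] 20.2 0.0449
B 0.06 268 [ 0.2307 -0.3891] [0.045 0.021] 22.7 0.11
scene 0.027 969 [ 0.5592 -0.2702] [0.276 0.201] 21.7 0.0449
scene 0.027 1231 [ 0.2269 -0.3888] [0.2   0.045] 20.4 0.045
scene 0.06 370 [ 0.4517 -0.3121] [0.02  0.046] 20.3 0.1093
scene 0.06 376 [ 0.2265 -0.3891] [0.046 0.021] 19.8 0.1089
```

View pics/c1.png

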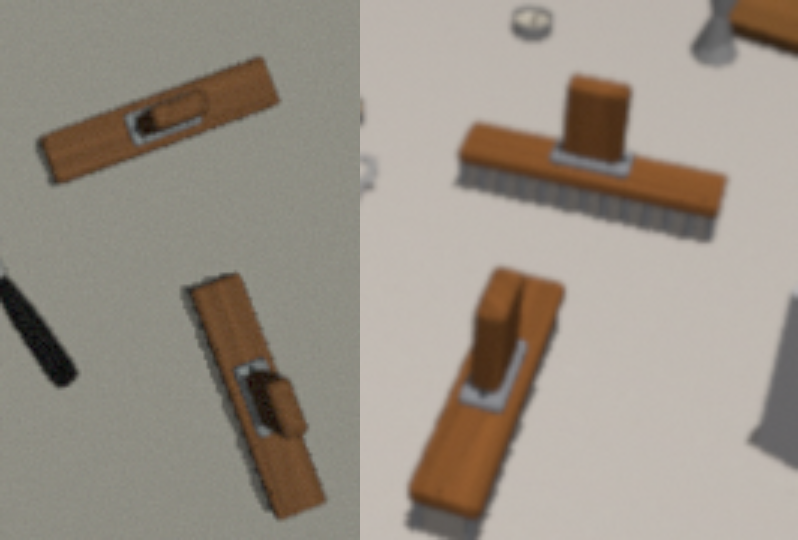

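Crop: the far rake (left panel, top, about (160,120)) and the near one (260,395) are identical. Rake A at (0.455,-0.312) is 0.55 m from the base, B is 0.45 m, so A is the one meant. Its grip top is at 0.108 m, and the text says 0.107. Next, the sticks.

```bash
cat > st.py <<'E'
from h import *
def sticks(c,box,thr=18,z=.005,verbose=True):
    u0,u1,v0,v1=box; im=c['color'].astype(int)
    sat=im[...,0]-im[...,2]; dark=im.max(2)
    m=np.zeros(im.shape[:2],np.uint8); m[v0:v1,u0:u1]=((sat>thr)&(dark<150))[v0:v1,u0:u1]
    m=cv2.morphologyEx(m,cv2.MORPH_CLOSE,np.ones((3,3)))
    n,l,st,ce=cv2.connectedComponentsWithStats(m); out=[]
    for i in range(1,n):
        if st[i,4]<60: continue
        ys,xs=np.where(l==i); p=plane(c,np.c_[xs,ys],z)[:,:2]
        rc=cv2.minAreaRect((p*1000).astype(np.float32)); bx=cv2.boxPoints(rc)
        e=sorted([(np.linalg.norm(bx[1]-bx[0]),bx[1]-bx[0]),(np.linalg.norm(bx[2]-bx[1]),bx[2]-bx[1])],key=lambda q:q[0])
        a=np.degrees(np.arctan2(e[1][1][1],e[1][1][0]))%180
        print(ce[i].round(0),st[i,4],'c',np.round(rc[0],1),'L,W',round(float(e[1][0]),1),round(float(e[0][0]),1),'ang from +x',round(a,1))
if __name__=='__main__':
    c=snap('top'); sticks(c,(190,275,125,210),z=.01)
    s=snap('scene'); sticks(s,(250,315,165,200),z=.01)
    v=c['color'][142,222:234]; print(v[::4].tolist())
    P=cloud(c)[125:210,190:275]; print('stick z98',np.percentile(P[...,2],[50,99,99.8]))
    T=pose(); print(T.round(3))
    # other obstacles between
    P=cloud(c)
    for n_,(u,v) in dict(pot=(332,122),coast=(285,248),small=(318,208),pen=(215,250),peeler=(352,250),clear=(388,92),box=(298,60),tongs=(138,170)).items(): print(n_,P[v,u].round(3))
E
python3 st.py
```

```text
[228. 142.] 151 c [582.9 135.2] L,W 116.7 10.3 ang from +x 79.5
[231. 162.] 146 c [530.7 122.8] L,W 114.2 10.9 ang from +x 100.8
[234. 183.] 151 c [474.2 116.2] L,W 116.6 10.0 ang from +x 128.7
[287. 184.] 299 c [521.3 121.3] L,W 173.0 119.3 ang from +x 13.1
[[50, 32, 19], [59, 39, 28], [58, 39, 27]]
stick z98 [9.24866317e-04 1.29684374e-02 9.38950815e-01]
[[-0.966  0.258 -0.     0.148]
 [ 0.258  0.966 -0.001  0.555]
 [ 0.    -0.001 -1.     0.23 ]
 [ 0.     0.     0.     1.   ]]
pot [ 0.634 -0.136  0.016]
coast [ 0.31  -0.019  0.013]
small [ 0.411 -0.101  0.017]
pen [0.304 0.156 0.02 ]
peeler [ 0.306 -0.186  0.015]
clear [ 0.706 -0.278  0.038]
box [ 0.779 -0.05   0.064]
tongs [0.511 0.375 0.001]
```

Emit:
play_rows(
  xyz=[
    [-80,-58,0],
    [-160,-115,0],
    [-240,-172,0],
    [-322,-230,0],
    [-350,-290,0],
    [-380,-350,0],
    [-410,-410,0],
    [-448,-507,0],
    [-448,-507,0],
    [-448,-507,0],
  ],
  rot=[
    [0,0,0.1],
    [0,0,0.2],
    [0,0,0.3],
    [0,0,0.45],
    [0,0,0.6],
    [0,0,0.75],
    [0,0,0.9],
    [0,0,0.957],
    [0,0,0.957],
    [0,0,0.957],
  ],
  grip=[1,1,1,1,1,1,1,1,1,1],
)

```text
time_s: 1.55
eef_pos: [0.4345, 0.0098, 0.2303]
eef_rot: [0.001, 0.572, 0.82, 0.0]
wrist_force: [0.9, 0.5, 0.4]
opening: 1.002
grasp_force: 0.0
```

```bash
cat >> h.py <<'E'
def go(x,y,z,yaw=None):
    """world target mm, yaw of tool y (deg) -> tool shift mm, rot z"""
    T=pose(); d=T[:3,:3].T@(np.array([x,y,z])-T[:3,3]*1000)
    y0=np.degrees(np.arctan2(T[1,1],T[0,1])); tilt=R.from_matrix(T[:3,:3]).apply([0,0,1])
    print('at',(T[:3,3]*1000).round(1),'yaw',round(y0,2),'tilt',tilt.round(4),'-> shift',d.round(1),'rz',None if yaw is None else round(np.radians(-((yaw-y0+180)%360-180)),4))
E
python3 -c "
from h import *
go(455,-312,150,20.2)"
```

```text
at [434.5   9.8 230.3] yaw 20.22 tilt [ 1.2e-03 -1.0e-04 -1.0e+00] -> shift [-309.1  -92.    80.3] rz 0.0003
```

Emit:
play_rows(
  xyz=[
    [-60,-18,0],
    [-120,-36,0],
    [-180,-54,0],
    [-240,-72,0],
    [-309,-92,0],
    [-309,-92,0],
    [-309,-92,0],
    [-309,-92,0],
    [-309,-92,0],
    [-309,-92,0],
  ],
  rot=[
    [0,0,0],
    [0,0,0],
    [0,0,0],
    [0,0,0],
    [0,0,0],
    [0,0,0],
    [0,0,0],
    [0,0,0],
    [0,0,0],
    [0,0,0],
  ],
  grip=[1,1,1,1,1,1,1,1,1,1],
)

```text
time_s: 2.8
eef_pos: [0.455, -0.3089, 0.2302]
eef_rot: [0.0, 0.571, 0.821, -0.0]
wrist_force: [0.4, 0.5, 1.1]
opening: 0.997
grasp_force: 0.0
```

```bash
python3 - <<'E'
from h import *
go(455,-312,76,20.2)
c=snap('wrist','w1.png'); print(c['T'][:3,3].round(3))
P=cloud(c); Q=P[c['depth']>0]
for lo,hi in((.028,.045),(.095,.13)):
    q=Q[(Q[:,2]>lo)&(Q[:,2]<hi)&(np.hypot(Q[:,0]-.455,Q[:,1]+.312)<.13)]
    if len(q)>5:
        rc=cv2.minAreaRect(q[:,:2].astype(np.float32)); print(lo,len(q),np.round(rc[0],4),np.round(rc[1],3),round(rc[2],1),np.median(q[:,2]).round(4))
E
```

```text
at [ 455.  -308.9  230.2] yaw 20.31 tilt [ 3.e-04 -3.e-04 -1.e+00] -> shift [ -2.8  -1.1 154.2] rz 0.0019
[ 0.425 -0.231  0.374]
0.028 5447 [ 0.4555 -0.3139] [0.044 0.197] 20.1 0.0353
0.095 1034 [ 0.4554 -0.3137] [0.02  0.045] 20.4 0.1047
```

View pics/w1.png

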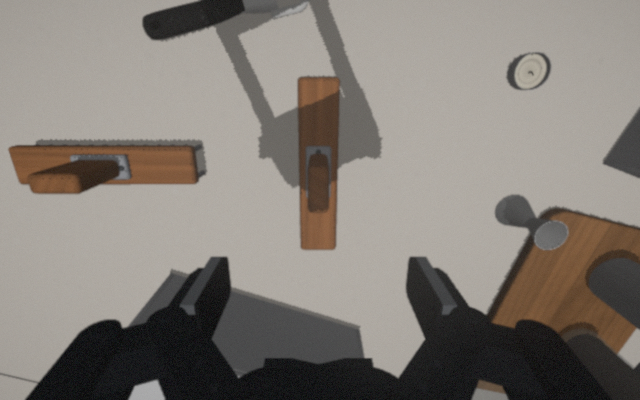

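The wrist view shows the target rake at (318,165), centred between the fingers. Both grip and head measure centre (0.455,-0.314), and the heights agree with the text. Now I descend and grip.

Emit:
play_rows(
  xyz=[
    [-5,-1.3,40],
    [-5,-1.3,80],
    [-5,-1.3,115],
    [-5,-1.3,140],
    [-5,-1.3,154],
    [-5,-1.3,154],
    [-5,-1.3,154],
    [-5,-1.3,154],
    [-5,-1.3,154],
    [-5,-1.3,154],
  ],
  rot=[
    [0,0,0],
    [0,0,0],
    [0,0,0],
    [0,0,0],
    [0,0,0],
    [0,0,0],
    [0,0,0],
    [0,0,0],
    [0,0,0],
    [0,0,0],
  ],
  grip=[1,1,1,1,1,1,0,0,0,0],
)

```text
time_s: 4.1
eef_pos: [0.4554, -0.3153, 0.0765]
eef_rot: [0.0, 0.572, 0.82, -0.0]
wrist_force: [1.1, 0.8, 2.2]
opening: 0.223
grasp_force: 59.5
```

Emit:
play_rows(
  xyz=[
    [0,0,0],
    [0,0,0],
    [0,0,0],
    [0,0,-10],
    [0,0,-30],
    [0,0,-60],
    [0,0,-70],
    [0,0,-70],
    [0,0,-70],
    [0,0,-70],
  ],
  rot=[
    [0,0,0],
    [0,0,0],
    [0,0,0],
    [0,0,0],
    [0,0,0],
    [0,0,0],
    [0,0,0],
    [0,0,0],
    [0,0,0],
    [0,0,0],
  ],
  grip=[0,0,0,0,0,0,0,0,0,0],
)

```text
time_s: 5.35
eef_pos: [0.4546, -0.3144, 0.1446]
eef_rot: [-0.001, 0.572, 0.82, 0.0]
wrist_force: [-0.8, 0.3, -2.8]
opening: 0.222
grasp_force: 59.0
```

```bash
python3 - <<'E'
from h import *
go(400,90,160,10.8)
n=np.array([np.cos(np.radians(10.8)),np.sin(np.radians(10.8))]); print(n)
E
```

```text
at [ 454.6 -314.4  144.6] yaw 20.22 tilt [-0.0015  0.0017 -1.    ] -> shift [398.4  88.5 -14.6] rz 0.1645
[0.98228725 0.18738131]
```

Grip is firm at 59 N and the rake is lifted. I'll carry it behind the near stick, turned to match the middle stick.

```bash
python3 -c "
from h import *
go(408,102,145,10.8)"
```

```text
at [ 454.6 -314.4  144.6] yaw 20.22 tilt [-0.0015  0.0017 -1.    ] -> shift [4.069e+02 1.002e+02 4.000e-01] rz 0.1645
```

Emit:
play_rows(
  xyz=[
    [45,11,0],
    [95,23,0],
    [145,36,0],
    [195,48,0],
    [245,60,0],
    [295,73,0],
    [340,84,0],
    [380,94,0],
    [407,100,0],
    [407,100,0],
  ],
  rot=[
    [0,0,0.02],
    [0,0,0.04],
    [0,0,0.06],
    [0,0,0.08],
    [0,0,0.1],
    [0,0,0.12],
    [0,0,0.14],
    [0,0,0.1645],
    [0,0,0.1645],
    [0,0,0.1645],
  ],
  grip=[0,0,0,0,0,0,0,0,0,0],
)

```text
time_s: 6.6
eef_pos: [0.4074, 0.103, 0.1453]
eef_rot: [-0.001, 0.636, 0.772, -0.0]
wrist_force: [0.1, -0.1, -2.4]
opening: 0.224
grasp_force: 59.0
```

```bash
python3 - <<'E'
from h import *
go(408,102,78,10.8)
snap('scene','s1.png')
c=snap('wrist'); P=cloud(c); Q=P[c['depth']>0]
T=pose(); q=(Q-T[:3,3])@T[:3,:3]   # tool coords
for lo,hi in ((.037,.047),):
    k=q[(q[:,2]>lo)&(q[:,2]<hi)&(abs(q[:,1])<.06)&(abs(q[:,0])<.14)]
    print(len(k)); 
    if len(k)>5: rc=cv2.minAreaRect(k[:,:2].astype(np.float32)); print(np.round(rc[0],4),np.round(rc[1],3),rc[2],np.median(k[:,2]))
E
```

```text
at [407.4 103.  145.3] yaw 10.99 tilt [-1.2e-03  2.0e-04 -1.0e+00] -> shift [-1.1  0.4 67.3] rz 0.0033
11685
[ 0.0017 -0.0005] [0.199 0.045] 0.1170184463262558 0.04114600476482355
```

View pics/s1.png

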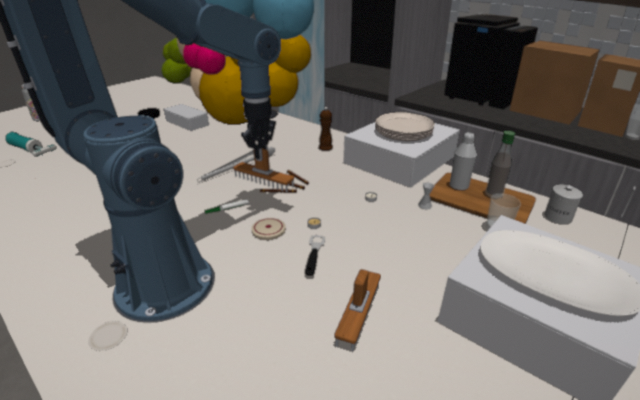

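The scene view shows the rake held level at (265,173), above and short of the sticks. The near stick is at (278,191). In the hand it is square, within 2 mm. I'll lower it and push.

Emit:
play_rows(
  xyz=[
    [-1,0.4,20],
    [-1,0.4,40],
    [-1,0.4,58],
    [-1,0.4,67],
    [-1,0.4,67],
    [-1,10,67],
    [-1,20,67],
    [-1,30,67],
    [-1,40,67],
    [-1,50,67],
  ],
  rot=[
    [0,0,0],
    [0,0,0],
    [0,0,0],
    [0,0,0],
    [0,0,0],
    [0,0,0],
    [0,0,0],
    [0,0,0],
    [0,0,0],
    [0,0,0],
  ],
  grip=[0,0,0,0,0,0,0,0,0,0],
)

```text
time_s: 7.95
eef_pos: [0.4584, 0.1101, 0.0789]
eef_rot: [0.0, 0.637, 0.771, -0.0]
wrist_force: [-0.3, 0.4, -1.5]
opening: 0.225
grasp_force: 58.9
```

Emit:
play_rows(
  xyz=[
    [0,7,0],
    [0,14,0],
    [0,21,0],
    [0,28,0],
    [0,35,0],
    [0,42,0],
    [0,49,0],
    [0,56,0],
    [0,60,0],
    [0,60,0],
  ],
  rot=[
    [0,0,0],
    [0,0,0],
    [0,0,0],
    [0,0,0],
    [0,0,0],
    [0,0,0],
    [0,0,0],
    [0,0,0],
    [0,0,0],
    [0,0,0],
  ],
  grip=[0,0,0,0,0,0,0,0,0,0],
)

```text
time_s: 9.2
eef_pos: [0.5169, 0.1211, 0.0789]
eef_rot: [0.0, 0.637, 0.771, 0.0]
wrist_force: [0.3, 0.5, -2.0]
opening: 0.222
grasp_force: 58.9
```

```bash
python3 - <<'E'
from h import *
go(408,102,78,10.8)
c=snap('wrist','w2.png')
c=snap('top'); s=snap('scene')
w=cv2.imread('pics/w2.png')
cv2.imwrite('pics/c2.png',np.vstack([cv2.resize(w[40:,:],(640,360))[:300],np.hstack([cv2.resize(c['color'][120:220,180:287,::-1],(320,300)),cv2.resize(s['color'][140:215,230:310,::-1],(320,300))])]))
E
```

```text
at [516.9 121.1  78.9] yaw 10.81 tilt [ 2.e-04 -0.e+00 -1.e+00] -> shift [   1.6 -110.5    0.9] rz 0.0001
```

View pics/c2.png

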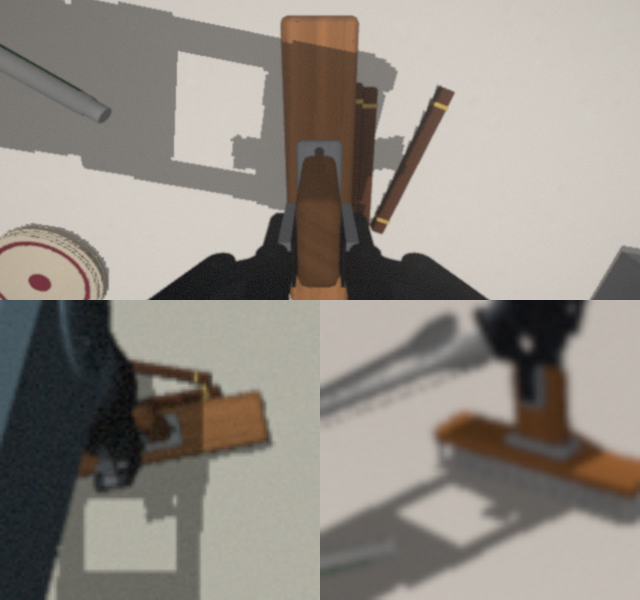

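In the wrist view, the near and middle sticks lie flush before the rake at (365,150). The far one is still tilted at (415,160). I continue pushing.

Emit:
play_rows(
  xyz=[
    [0,6,0],
    [0,12,0],
    [0,18,0],
    [0,24,0],
    [0,30,0],
    [0,36,0],
    [0,42,0],
    [0,48,0],
    [0,54,0],
    [0,60,0],
  ],
  rot=[
    [0,0,0],
    [0,0,0],
    [0,0,0],
    [0,0,0],
    [0,0,0],
    [0,0,0],
    [0,0,0],
    [0,0,0],
    [0,0,0],
    [0,0,0],
  ],
  grip=[0,0,0,0,0,0,0,0,0,0],
)

```text
time_s: 10.6
eef_pos: [0.5759, 0.1324, 0.0788]
eef_rot: [0.0, 0.637, 0.771, -0.0]
wrist_force: [0.2, 0.2, -2.2]
opening: 0.22
grasp_force: 59.0
```

Emit:
play_rows(
  xyz=[
    [0,4,0],
    [0,8,0],
    [0,12,0],
    [0,16,0],
    [0,18,0],
    [0,20,0],
    [0,20,0],
    [0,14,0],
    [0,5,0],
    [0,-10,0],
  ],
  rot=[
    [0,0,0],
    [0,0,0],
    [0,0,0],
    [0,0,0],
    [0,0,0],
    [0,0,0],
    [0,0,0],
    [0,0,0],
    [0,0,0],
    [0,0,0],
  ],
  grip=[0,0,0,0,0,0,0,0,0,0],
)

```text
time_s: 11.85
eef_pos: [0.565, 0.1303, 0.0789]
eef_rot: [0.0, 0.637, 0.771, 0.0]
wrist_force: [0.1, 0.8, -2.8]
opening: 0.218
grasp_force: 59.1
```

```bash
python3 - <<'E'
from h import *
go(408,102,120,10.8)
c=snap('wrist','w3.png')
E
```

```text
at [565.  130.3  78.9] yaw 10.8 tilt [ 1.e-04 -0.e+00 -1.e+00] -> shift [   1.6 -159.5  -41.1] rz -0.0
```

View pics/w3.png

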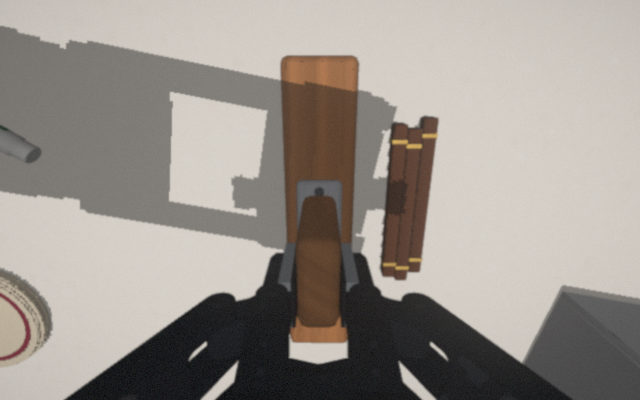

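In the wrist view all three sticks lie together at (408,195), nearly parallel, about 5° off the rake. The brass rings give the individual angles.

```bash
cat > br.py <<'E'
from h import *
def run(box):
    c=snap('wrist'); im=c['color'].astype(int); u0,u1,v0,v1=box
    m=np.zeros(im.shape[:2],np.uint8)
    m[v0:v1,u0:u1]=((im[...,0]>110)&(im[...,0]-im[...,2]>60))[v0:v1,u0:u1]
    n,l,st,ce=cv2.connectedComponentsWithStats(m)
    k=[i for i in range(1,n) if st[i,4]>=8]
    p=plane(c,ce[k],.0105)[:,:2]*1000
    T=pose(); q=(np.c_[p,np.full(len(p),10)]-T[:3,3]*1000)@T[:3,:3]
    for i,a,b in zip(k,p,q): print(ce[i].round(1),st[i,4],'world',a.round(1),'tool xy',b[:2].round(1))
    d=((im.max(2)<110)&(im[...,0]-im[...,2]>12)).astype(np.uint8); mm=np.zeros_like(d); mm[v0:v1,u0:u1]=d[v0:v1,u0:u1]|m[v0:v1,u0:u1]
    ys,xs=np.where(cv2.morphologyEx(mm,cv2.MORPH_OPEN,np.ones((3,3)))); p=plane(c,np.c_[xs,ys],.01)[:,:2]*1000
    print('bundle rect',cv2.minAreaRect(p.astype(np.float32)))
if __name__=='__main__':
    import sys; run(list(map(int,sys.argv[1:5])))
E
python3 br.py 370 450 100 290
```

```text
[433.4 136. ] 73 world [628.4 196. ] tool xy [52.3 76. ]
[410.6 144.5] 156 world [615.  187.6] tool xy [46.6 61.3]
[418.1 260.5] 49 world [646.1 102. ] tool xy [-43.4  75.8]
[398.5 266.8] 114 world [632.7  93.6] tool xy [-49.1  61.1]
bundle rect ((627.505615234375, 144.40280151367188), (31.01061248779297, 124.58043670654297), 11.07564640045166)
```

Rings show far and near/mid parallel to within about 0.2°, with spacing 14.7 mm against an expected 15. The bundle is 31 mm wide, so it is tight. Now I back off 86 mm, leaving a gap of about 115 mm, and set the rake down.

Emit:
play_rows(
  xyz=[
    [0,-15,0],
    [0,-32,0],
    [0,-50,0],
    [0,-68,0],
    [0,-80,0],
    [0,-86,0],
    [0,-86,0],
    [0,-86,1.2],
    [0,-86,2.4],
    [0,-86,2.4],
  ],
  rot=[
    [0,0,0],
    [0,0,0],
    [0,0,0],
    [0,0,0],
    [0,0,0],
    [0,0,0],
    [0,0,0],
    [0,0,0],
    [0,0,0],
    [0,0,0],
  ],
  grip=[0,0,0,0,0,0,0,0,0,0],
)

```text
time_s: 13.2
eef_pos: [0.4816, 0.1144, 0.0765]
eef_rot: [0.0, 0.637, 0.771, 0.0]
wrist_force: [0.3, 0.0, -1.6]
opening: 0.221
grasp_force: 59.2
```

Emit:
play_rows(
  xyz=[
    [0,0,0.3],
    [0,0,0.6],
    [0,0,0.6],
    [0,0,0.6],
    [0,0,0.6],
    [0,0,0.6],
    [0,0,0.6],
    [0,0,0.6],
    [0,0,0.6],
    [0,0,0.6],
  ],
  rot=[
    [0,0,0],
    [0,0,0],
    [0,0,0],
    [0,0,0],
    [0,0,0],
    [0,0,0],
    [0,0,0],
    [0,0,0],
    [0,0,0],
    [0,0,0],
  ],
  grip=[0,0,0,0,0,0,0,0,0,0],
)

```text
time_s: 14.45
eef_pos: [0.4817, 0.1144, 0.0765]
eef_rot: [0.0, 0.637, 0.771, 0.0]
wrist_force: [-1.1, -0.1, 5.0]
opening: 0.225
grasp_force: 60.2
```

The force turned upward at +5 N, so the tines are on the counter. I'll release and rise straight up.

Emit:
play_rows(
  xyz=[
    [0,0,0],
    [0,0,0],
    [0,0,0],
    [0,0,0],
    [0,0,0],
    [0,0,-20],
    [0,0,-50],
    [0,0,-90],
    [0,0,-130],
    [0,0,-150],
  ],
  rot=[
    [0,0,0],
    [0,0,0],
    [0,0,0],
    [0,0,0],
    [0,0,0],
    [0,0,0],
    [0,0,0],
    [0,0,0],
    [0,0,0],
    [0,0,0],
  ],
  grip=[0.6,1,1,1,1,1,1,1,1,1],
)

```text
time_s: 15.7
eef_pos: [0.4822, 0.1144, 0.2285]
eef_rot: [0.001, 0.637, 0.771, 0.001]
wrist_force: [-0.1, -0.6, -0.3]
opening: 0.999
grasp_force: 0.0
```

```bash
python3 - <<'E'
from h import *
c=snap('wrist','w4.png'); P=cloud(c); Q=P[c['depth']>0]
for lo,hi in((.028,.045),(.095,.13)):
    q=Q[(Q[:,2]>lo)&(Q[:,2]<hi)&(np.hypot(Q[:,0]-.4817,Q[:,1]-.1144)<.13)]
    rc=cv2.minAreaRect(q[:,:2].astype(np.float32)); print(len(q),np.round(rc[0],4),np.round(rc[1],3),round(rc[2],1),np.median(q[:,2]).round(4))
E
```

```text
5644 [0.4815 0.1149] [0.044 0.199] 10.7 0.0352
1045 [0.4813 0.1159] [0.02  0.044] 10.9 0.1047
```

View pics/w4.png

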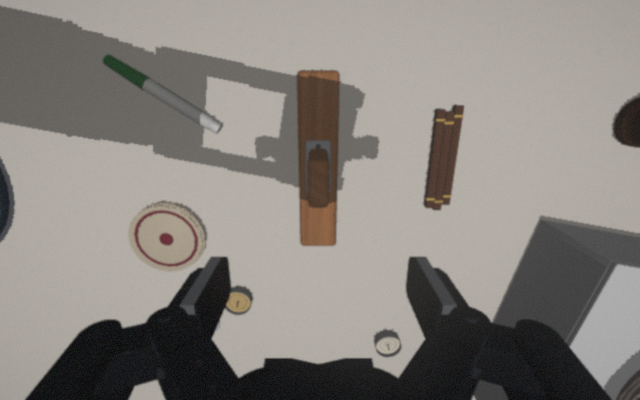

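The rake stands upright at (318,158), with heights unchanged. The tight bundle is at (443,158), about 11 cm clear, and the gripper is free. I'm handing in.

```bash
python3 -c "
from bench import ctrl; print(ctrl.hand_in())"
```

```text
the job is handed in; nothing more can be done
None
```

The three sticks lie flat, parallel and touching in one bundle, the rake stands on its tines about 11 cm clear of them and released, and the job was handed in with the arm's clock at about 16 s of the 45 s allowed.

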